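Padlock the cleaning-chemicals box

TASK

Lock the grey box of cleaning chemicals: fold its hinged steel strap down flat over the brass lock body, then take the wide shackle out of its wooden block, set both legs through the strap's two holes into the lock and press it down until the hidden pawls click and it stays down by itself. Press firmly, but never harder than about 22 N, and leave the small shackle and the other things on the counter where they are.

Things in the scene. Friction and masses are not known exactly. Their poses are not given: they have to be found in the camera images.
- lock_mouth (a point): Point on the flat top of the brass lock body (44 x 96 mm, top 100 mm above the counter), midway between its two leg holes. Axes: x towards the box lid and strap hinge, y along the line of the holes, z up. The holes, 14 mm wide with a small chamfer, lie at y = -25 and +25 mm and go straight down. The lock is fixed to the front of a grey steel box 180 x 306 x 100 mm.
- strap (a joint): Angle of the steel strap, rad: 0 = flat on the lock, 0.6 to 1.0 = raised at the start. Hinge along the lock's y axis, 55 mm from lock_mouth in +x and 2 mm above it, stiff (0.06 N m): it stays where it is left. Plate 77 mm long from the hinge, 90 mm wide, 4 mm thick; its two 18 mm holes come to lie right over the lock's holes. Flat, its top is 4 mm above lock_mouth.
- strap_end (a point): Middle of the free edge of the strap, upper face.
- shackle_crown (a point): Centre of the crown (cross bar) of the wide steel U-shaped shackle, 84 mm above the leg tips. Bar 12 mm thick, legs 50 mm apart centre to centre, 62 mm wide in all, middle 34 mm of the crown straight. Axes: x across the bar, y along the crown, z up. It stands legs down, 24 mm deep, in a fixed wooden block 50 x 100 x 36 mm, crown centre 96 mm above the counter; lift it straight up.
- small_shackle_crown (a point): The same point of the small shackle (legs 30 mm apart, 10 mm bar, 40 mm wide over its legs), standing in a like block; it does not fit the lock and is to be left alone.
- screwdriver_grip (a point): Handle of a screwdriver lying between the robot and the lock, left alone.
- torch_mid (a point): Middle of a black torch, 115 mm tall, 40 mm wide, standing; left alone.
- soap: Centre of the underside of a green bottle, 190 mm tall, 66 mm wide; left alone.
- cleaner: Centre of the underside of an orange bottle, 210 mm tall, 72 mm wide; left alone.
- bowl_in (a point): Inner floor of a white bowl, 120 mm wide, 55 mm tall; left alone.
- mug_in (a point): Inner floor of a blue mug, 80 mm wide, 90 mm tall; left alone.
- hinge_plate: Centre of the underside of a small flat steel hinge, 45 x 60 x 10 mm, lying on the counter; left alone.
- lock: The fixed box with its lock; origin on the counter below lock_mouth, same axes. In the lock are two spring pawls and an ejector spring, their depth hidden and different by 8 mm either way from lock to lock. Pushing in takes 8 to 16 N; the force dips as the pawls ride up, again at the click 5 mm deeper, and climbs hard at a stop 1.5 mm further. Push with less than 24 N.
- shackle: The same wide shackle, loose, about 180 g; origin midway between the leg tips, axes as the crown's. The lowest 7 mm of each leg tapers to 5 mm; grooves start 10 mm up. Both ways round fit the lock. Not latched, the ejector holds its crown centre 58 to 74 mm above lock_mouth; latched it stays at 38 to 54 mm.
Things that resemble listed ones, but are neither listed nor needed, are in the scene too. What is shaped like the shackle but orange is not meant.

How it is judged:
By the outcome, as a careful person would: the job done as asked, in the order asked, and still so for the second after the job is handed in, with the robot touching nothing.
It also fails if it takes over 58 s, if anything falls off the work surface, if the arm or the gripper's body presses on something with over 40 N, if the wrist force passes 120 N, or if a joint passes its speed limit or range.

ROBOT

A 6-joint arm with a two-finger parallel gripper is mounted at the origin on the work surface. World frame = base frame: x ahead of the robot, y to its left, z up, the work surface at z = 0. Lengths are in m, angles in degrees, forces in N, time in s.
With the tool pointing down it reaches from about 0.35 to 0.875 m from the base axis. Payload 4.2 kg.
Tool frame: the origin (TCP) lies between the finger pads; the fingertips stand 19 mm ahead of it and the grasp point (between the pads) is the TCP; z points along the fingers, y is the line along which they close (so a half turn about z gives the same grasp; the last joint's range is limited). The gripper opens to 87 mm and grips with 3 to 60 N. Pads are 19 mm wide; open, the fingers measure 117 mm over their backs; the gripper's body (75 mm by 190 mm) begins 51 mm behind the grasp point.
Start: joints at [91.249, 22.042, 0.453, 0, -68.411, -14.817], TCP at [0.147, 0.608, 0.242] pointing down, gripper open.
Joint ranges: [-179.83, 179.83], [-69.29, 118.12], [-61.27, 80.66], [-181.25, 117.63], [-171.15, -9.14], [-177.46, 177.46]. Speed limits (degrees/s): [159.86, 159.86, 180, 180, 180, 180].

INTERFACE

Orientations are given as a 3x3 rotation matrix whose columns are the frame's x, y, z axes.
In Python, from station import r gives the robot as it stands.
- The arm moves only by the tool drive_tool, never from a script. Its argument "steps" is one flat list of numbers, 7 for each row, row after row: the turn, a rotation vector about the tool's x, y, z in rad, then the shift along the tool's x, y, z in m, then the opening, from 0 (shut) to 1 (fully open). A call has 1 to 10 rows; each row shifts and turns the commanded pose from where the row before left it, along the tool's axes as they then stand; what a row does not reach is not made up. A row lasts 1/12 s, in which the tool goes at most 41.7 mm and 7.16 degrees, less where a joint would pass 70% of its speed; a pose out of reach is approached as far as the arm can. A call is refused whole if a number of a shift passes 0.0417 or a number of a turn 0.125, either way. A call with a gripper value outside its range is refused whole. The fingers move at their own pace and stop on an object; the grip force is fixed at half the most. Time passes only in rows, so rows that do not move let the fingers close. It gives the time, the measured TCP pose, the force, the opening and the grip force at its end, in the units of the state.
- r.sense(): the state, without advancing time (a new reading comes with each control period).
- r.capture(name): name is "side" or "top"; returns the picture (420x560x3 uint8, blue, green, red); there is no depth.
- r.camera_params(name): a dict with "camera_matrix" (3x3 intrinsics, pixels), "k1" (the pictures are not rectified: a ray, as slopes to the right and down, at radius r is drawn at 1 + k1 r^2 times it, then the intrinsics apply), "extrinsics" (4x4, takes a point from world to camera coordinates). Camera axes: x right, y down, z forward; pixel columns grow to the right and rows downward; lengths in m; the calibration is good to about 2 mm. A picture is of the moment at which its call begins. camera_params takes no time and is no camera call.
- r.finish_job(): hands the job in; it is judged then, once.
The state is a dict: "time_s": time; "joints": joint angles; "joint_velocities": joint speeds; "effort": joint torques, N m; "tcp_pos": TCP position; "ee_rot": TCP orientation; "wrist_force": force on the tool from outside, world axes, zero at the start; "moment": the same for the moment, N m; "gripper_width": opening from 0.0 (shut) to 1.0 (fully open); "gripper_force": force on a finger pad.
Only numpy, scipy, OpenCV 4.12 (cv2) and the standard library are available. Lean on these libraries where they do the work, as an engineer would, in place of code of your own. Each camera call takes 0.05 s, during which the arm holds its last target. There are 200 camera calls.

## Working session

There is one attempt and no reset: what is moved stays moved. The work goes in short steps, Python scripts to look and compute and a tool call to move; the robot and the scene stay as the last step left them, time stands still between calls to the robot, and variables do not carry over. Pictures are saved under pics/ and viewed, at most 10 in all, crops included, and the job is handed in when it is done.

Besides the shell and the picture viewer there is one more tool, called after "Request:" as name(argument=value, ...) on one line, values as JSON. drive_tool: Moves the arm, as the interface text tells. Its arguments: {"type":"object","properties":{"steps":{"type":"array"}},"required":["steps"]}

```bash
ls; mkdir -p pics; python3 - <<'E'
from station import r
import cv2,numpy as np
for n in("top","side"):
    cv2.imwrite(f"pics/{n}0.png",r.capture(n)); p=r.camera_params(n); print(n,p)
s=r.sense(); print(s['time_s'],s['tcp_pos'],s['ee_rot'],s['gripper_width'])
E
```

```text
pics
top {'camera_matrix': array([[535.02688298,   0.        , 271.699316  ],
       [  0.        , 535.02688298, 211.19607328],
       [  0.        ,   0.        ,   1.        ]]), 'k1': -0.15834230551882772, 'extrinsics': array([[-0.01169969, -0.99991869, -0.0050727 , -0.01482746],
       [-0.99031619,  0.01228887, -0.13828528,  0.45796278],
       [ 0.13833637,  0.00340568, -0.99037945,  1.63984581],
       [ 0.        ,  0.        ,  0.        ,  1.        ]])}
side {'camera_matrix': array([[379.90052519,   0.        , 283.22455785],
       [  0.        , 379.90052519, 212.55733331],
       [  0.        ,   0.        ,   1.        ]]), 'k1': -0.10642845170242692, 'extrinsics': array([[ 0.67208972, -0.74046793,  0.00162591, -0.31307565],
       [-0.57630332, -0.52446104, -0.62674963,  0.33044384],
       [ 0.46494073,  0.42029496, -0.779219  ,  1.04014518],
       [ 0.        ,  0.        ,  0.        ,  1.        ]])}
0.1 [0.14650726 0.60706151 0.24055605] [[ 9.72044571e-01 -2.34796121e-01 -3.66555192e-04]
 [-2.34796381e-01 -9.72042549e-01 -1.98571220e-03]
 [ 1.09930277e-04  2.01626659e-03 -9.99997961e-01]] 1.0019683712974983
```

View pics/top0.png

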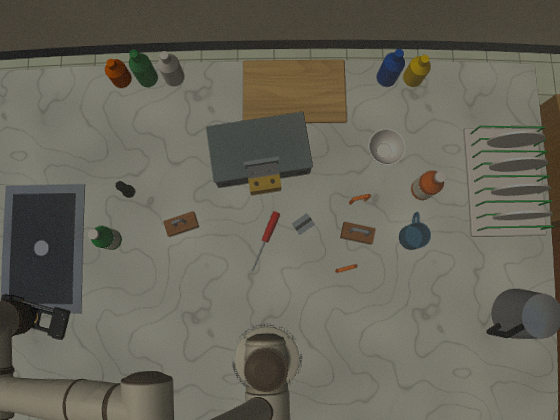

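View pics/side0.png

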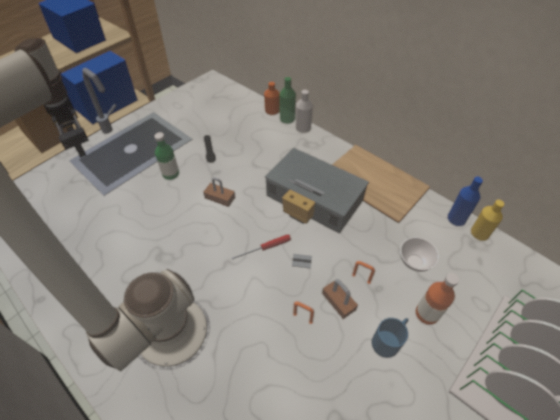

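Top view: brass lock at about (265,184), with blocks at (181,223) and (358,232). The side view shows the same blocks at (219,192) and (340,297). I'll zoom in.

```bash
cat > h.py <<'E'
import cv2,numpy as np
from station import r
def crop(img,x,y,w,h,W=400,H=300):
    c=cv2.resize(img[y:y+h,x:x+w],(W,H),interpolation=cv2.INTER_CUBIC)
    c=np.clip(c.astype(float)*1.5,0,255).astype(np.uint8)
    for k in range((x//10+1)*10,x+w,10): cv2.putText(c,str(k),(int((k-x)*W/w)-8,8),0,.28,(0,255,255),1); c[8:13,int((k-x)*W/w)]=(0,255,255)
    for k in range((y//10+1)*10,y+h,10): cv2.putText(c,str(k),(0,int((k-y)*H/h)+3),0,.28,(0,255,255),1); c[int((k-y)*H/h),18:23]=(0,255,255)
    return c
def proj(n,P):
    p=r.camera_params(n);K=p['camera_matrix'];T=p['extrinsics']
    c=np.atleast_2d(P)@T[:3,:3].T+T[:3,3]; s=c[:,:2]/c[:,2:]; s=s*(1+p['k1']*(s**2).sum(1,keepdims=True))
    return s@K[:2,:2].T+K[:2,2]
def ray(n,uv):
    p=r.camera_params(n);K=p['camera_matrix'];T=p['extrinsics']
    s=cv2.undistortPoints(np.array([[uv]],float),K,np.array([p['k1'],0,0,0,0]))[0,0]
    return -T[:3,:3].T@T[:3,3], T[:3,:3].T@np.array([s[0],s[1],1])
def atz(n,uv,z):
    o,d=ray(n,uv); return o+d*(z-o[2])/d[2]
E
python3 - <<'E'
from h import *
t=cv2.imread('pics/top0.png');s=cv2.imread('pics/side0.png')
cv2.imwrite('pics/m1.png',np.vstack([np.hstack([crop(t,150,195,60,45),crop(t,330,210,60,45)]),np.hstack([crop(t,230,150,80,60),crop(s,200,165,120,90)])]))
cv2.imwrite('pics/m2.png',np.vstack([np.hstack([crop(s,190,165,60,45),crop(s,310,270,60,45)]),np.hstack([crop(s,270,170,64,48),crop(t,235,150,60,45)])]))
E
```

```text
(no output)
```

View pics/m1.png

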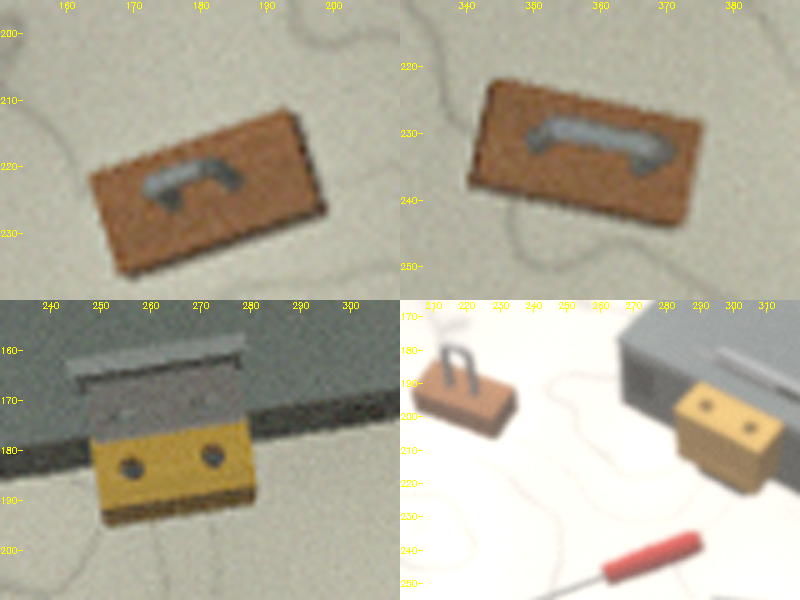

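View pics/m2.png

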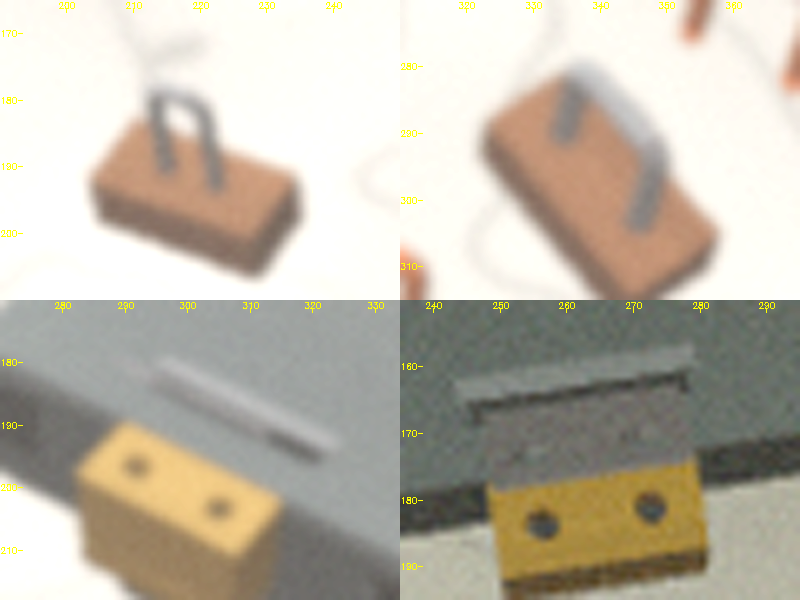

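Wide shackle is on the right: crown from about (351,231) to (371,232) in top, (336,281) to (349,292) in side. Lock holes are at top (256.5,183.5) and (272.5,181), side (292,196.5) and (305,203.5). The strap is seen nearly edge-on in side.

```bash
python3 - <<'E'
from h import *
from scipy.optimize import least_squares
H={'top':[(256.5,183.5),(272.5,181.2)],'side':[(292,196.6),(305.1,203.4)]}
for n in H:
    a,b=[atz(n,q,.1) for q in H[n]]; m=(a+b)/2; d=a-b; print(n,m,np.linalg.norm(d),np.degrees(np.arctan2(-d[0],d[1])))
# shackle : leg bases at block top z=.036, crown ends
B={'top':[(344,222.3),(375.3,228.3),(372,244),(340.8,237.6)],'side':[]}
P=[atz('top',q,.036) for q in B['top']];print(np.round(P,4),np.mean(P,0), [np.linalg.norm(P[i]-P[i-1]) for i in range(4)])
# crown: straight bar centre line ; fit pose from outer crown ends in both cameras
def Rz(a): return np.array([[np.cos(a),-np.sin(a),0],[np.sin(a),np.cos(a),0],[0,0,1]])
loc=np.array([[0,25,.038],[0,-25,.038]])
pts={'side':[(335,290.8),(346,304.2)]}
for n in pts:
    a,b=[atz(n,q,.036) for q in pts[n]];m=(a+b)/2;d=a-b;print('legs',n,m,np.linalg.norm(d),np.degrees(np.arctan2(-d[0],d[1])))
for n,q in {'top':(361,230.8),'side':(343.5,285.8)}.items(): print('crown',n,atz(n,q,.096))
E
```

```text
top [5.36451237e-01 1.27289410e-04 1.00000000e-01] 0.048821139677433886 7.590203497662585
side [ 0.53595388 -0.00189758  0.1       ] 0.04997881385953356 7.445204860630235
[[ 0.4195 -0.2451  0.036 ]
 [ 0.3993 -0.3428  0.036 ]
 [ 0.3504 -0.3307  0.036 ]
 [ 0.3718 -0.2338  0.036 ]] [ 0.38524054 -0.28809353  0.036     ] [np.float64(0.04899012504066653), np.float64(0.09974354194360296), np.float64(0.05035762199325148), np.float64(0.09926241593162334)]
legs side [ 0.38390692 -0.29310542  0.036     ] 0.05018996253634088 -14.402140891532488
crown top [ 0.38609338 -0.28769182  0.096     ]
crown side [ 0.38867593 -0.29068633  0.096     ]
```

```bash
python3 - <<'E'
from h import *
c=np.cos(np.radians(7.5));s=np.sin(np.radians(7.5))
M=np.array([.536,-.0008,.1]);X=np.array([c,s,0]);Y=np.array([-s,c,0]);Z=np.array([0,0,1])
f=lambda x,y,z:M+x*X+y*Y+z*Z
for n in('top','side'):
  print(n,'hinge',proj(n,[f(.055,y,.002) for y in(.045,-.045)]).round(1).tolist())
  for a in (.5,.6,.7,.8,.9,1.):
    print(a,proj(n,[f(.055-.077*np.cos(a),y,.002+.077*np.sin(a)) for y in(.045,-.045)]).round(1).tolist())
E
```

```text
top hinge [[247.6, 166.8], [276.9, 162.7]]
0.5 [[250.0, 186.3], [280.3, 182.0]]
0.6 [[249.8, 184.5], [280.1, 180.2]]
0.7 [[249.4, 182.6], [279.9, 178.2]]
0.8 [[249.1, 180.5], [279.7, 176.1]]
0.9 [[248.8, 178.2], [279.4, 173.8]]
1.0 [[248.4, 175.8], [279.1, 171.4]]
side hinge [[296.0, 183.1], [319.3, 194.8]]
0.5 [[284.4, 188.0], [308.7, 200.4]]
0.6 [[285.2, 185.8], [309.6, 198.2]]
0.7 [[286.0, 183.5], [310.5, 195.9]]
0.8 [[287.0, 181.3], [311.5, 193.6]]
0.9 [[288.1, 179.1], [312.6, 191.3]]
1.0 [[289.2, 176.9], [313.8, 189.1]]
```

```bash
cat > plan.py <<'E'
import sys,numpy as np
from station import r
from scipy.spatial.transform import Rotation as Ro
# plan.py x y z theta nrows : even shifts per row in tool axes (pre-turn frame), plus turn
def plan(p,th,n):
    s=r.sense();R=np.array(s['ee_rot']);p0=np.array(s['tcp_pos'])
    t=np.radians(th);G=np.array([[np.cos(t),np.sin(t),0],[np.sin(t),-np.cos(t),0],[0,0,-1]])
    v=Ro.from_matrix(R.T@G).as_rotvec()
    print('at',p0.round(4),'th',np.degrees(np.arctan2(R[1,0],R[0,0])).round(2),'F',np.round(s['wrist_force'],1),'t',s['time_s'])
    print('total turn',v.round(4),'shift world',(np.array(p)-p0).round(4))
    if np.abs(v/n).max()<1e-3: print('tool shift total',(R.T@(np.array(p)-p0)).round(4)); 
    for i in range(n):
        Ri=R@Ro.from_rotvec(v*i/n).as_matrix()
        print(', '.join(f'{q:.3f}' for q in [*(v/n),*(Ri.T@(np.array(p)-p0)/n)]))
if __name__=='__main__':
    a=[float(q) for q in sys.argv[1:]]; plan(a[:3],a[3],int(a[4]))
E
python3 plan.py .55 .001 .26 -82.5 18; python3 -c "
from h import *
for q in [(105,237)]: print(atz('top',q,.19))"
```

```text
at [0.1465 0.6071 0.2406] th -13.58 F [-0.   0.4 -0.5] t 0.1
total turn [ 0.0017 -0.0013  1.2029] shift world [ 0.4035 -0.6061  0.0194]
0.000, -0.000, 0.067, 0.030, 0.027, -0.001
0.000, -0.000, 0.067, 0.031, 0.025, -0.001
0.000, -0.000, 0.067, 0.033, 0.023, -0.001
0.000, -0.000, 0.067, 0.035, 0.021, -0.001
0.000, -0.000, 0.067, 0.036, 0.019, -0.001
0.000, -0.000, 0.067, 0.037, 0.016, -0.001
0.000, -0.000, 0.067, 0.038, 0.014, -0.001
0.000, -0.000, 0.067, 0.039, 0.011, -0.001
0.000, -0.000, 0.067, 0.040, 0.009, -0.001
0.000, -0.000, 0.067, 0.040, 0.006, -0.001
0.000, -0.000, 0.067, 0.040, 0.003, -0.001
0.000, -0.000, 0.067, 0.040, 0.000, -0.001
0.000, -0.000, 0.067, 0.040, -0.002, -0.001
0.000, -0.000, 0.067, 0.040, -0.005, -0.001
0.000, -0.000, 0.067, 0.040, -0.008, -0.001
0.000, -0.000, 0.067, 0.039, -0.010, -0.001
0.000, -0.000, 0.067, 0.038, -0.013, -0.001
0.000, -0.000, 0.067, 0.037, -0.015, -0.001
[0.36711448 0.45630651 0.19      ]
```

Request:
drive_tool(steps=[0, 0, 0.067, 0.03, 0.027, -0.01, 0, 0, 0, 0.067, 0.031, 0.025, -0.01, 0, 0, 0, 0.067, 0.033, 0.023, -0.01, 0, 0, 0, 0.067, 0.035, 0.021, 0, 0, 0, 0, 0.067, 0.036, 0.019, 0, 0, 0, 0, 0.067, 0.037, 0.016, 0, 0, 0, 0, 0.067, 0.038, 0.014, 0, 0, 0, 0, 0.067, 0.039, 0.011, 0, 0, 0, 0, 0.067, 0.04, 0.009, 0, 0, 0, 0, 0.067, 0.04, 0.006, 0, 0])

```text
time_s: 0.93
tcp_pos: [0.3712, 0.2686, 0.2715]
ee_rot: [[0.614, -0.789, -0.0], [-0.789, -0.614, 0.0], [-0.0, 0.0, -1.0]]
wrist_force: [-0.3, 1.1, -1.1]
gripper_width: 0.324
gripper_force: 0.0
```

```bash
python3 plan.py .55 .001 .20 -82.5 8
```

```text
at [0.3712 0.2686 0.2715] th -52.12 F [-0.3  1.1 -1.1] t 0.9333
total turn [2.000e-04 1.000e-04 5.302e-01] shift world [ 0.1788 -0.2676 -0.0715]
0.000, 0.000, 0.066, 0.040, 0.003, 0.009
0.000, 0.000, 0.066, 0.040, 0.000, 0.009
0.000, 0.000, 0.066, 0.040, -0.002, 0.009
0.000, 0.000, 0.066, 0.040, -0.005, 0.009
0.000, 0.000, 0.066, 0.039, -0.008, 0.009
0.000, 0.000, 0.066, 0.039, -0.010, 0.009
0.000, 0.000, 0.066, 0.038, -0.013, 0.009
0.000, 0.000, 0.066, 0.037, -0.015, 0.009
```

Request:
drive_tool(steps=[0, 0, 0.066, 0.04, 0.003, 0.005, 0, 0, 0, 0.066, 0.04, 0, 0.005, 0, 0, 0, 0.066, 0.04, -0.002, 0.005, 0, 0, 0, 0.066, 0.04, -0.005, 0.005, 0, 0, 0, 0.066, 0.039, -0.008, 0.01, 0, 0, 0, 0.066, 0.039, -0.01, 0.01, 0, 0, 0, 0.066, 0.038, -0.013, 0.01, 0, 0, 0, 0.066, 0.037, -0.015, 0.01, 0, 0, 0, 0, 0, 0, 0, 0, 0, 0, 0, 0, 0, 0, 0])

```text
time_s: 1.77
tcp_pos: [0.5495, 0.0024, 0.2097]
ee_rot: [[0.131, -0.991, -0.004], [-0.991, -0.131, -0.001], [0.0, 0.004, -1.0]]
wrist_force: [-0.5, 0.5, -0.4]
gripper_width: 0.008
gripper_force: 0.0
```

```bash
python3 plan.py .55 .001 .123 -82.5 1;python3 - <<'E'
from h import *
t=r.capture('top');s=r.capture('side')
cv2.imwrite('pics/m3.png',np.vstack([np.hstack([crop(s,270,160,64,48),crop(t,225,140,80,60)])]))
E
```

```text
at [0.5495 0.0024 0.2097] th -82.44 F [-0.5  0.5 -0.4] t 1.7667
total turn [ 0.0036 -0.0003  0.001 ] shift world [ 0.0005 -0.0014 -0.0867]
0.004, -0.000, 0.001, 0.001, -0.001, 0.087
```

View pics/m3.png

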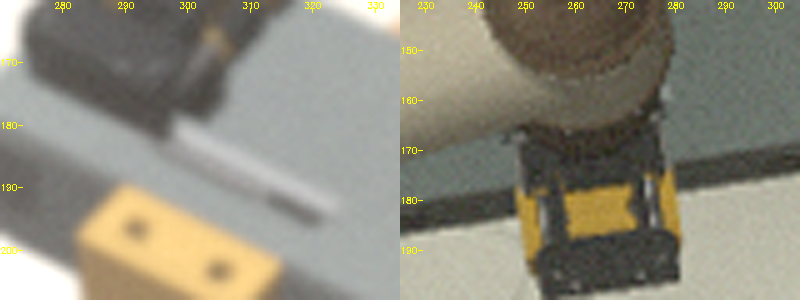

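Nothing conflicts: the lock's holes are in view and the closed gripper is above and behind the strap edge. Pressing down now.

Request:
drive_tool(steps=[0, 0, 0, 0, 0, 0.012, 0, 0, 0, 0, 0, 0, 0.012, 0, 0, 0, 0, 0, 0, 0.012, 0, 0, 0, 0, 0, 0, 0.012, 0, 0, 0, 0, 0, 0, 0.012, 0, 0, 0, 0, 0, 0, 0.01, 0, 0, 0, 0, 0, 0, 0.007, 0, 0, 0, 0, 0, 0, 0.004, 0, 0, 0, 0, 0, 0, 0.002, 0])

```text
time_s: 2.62
tcp_pos: [0.5496, 0.0051, 0.1282]
ee_rot: [[0.137, -0.991, -0.0], [-0.991, -0.137, -0.0], [0.0, 0.0, -1.0]]
wrist_force: [-0.2, 0.6, 0.7]
gripper_width: 0.002
gripper_force: 0.3
```

Request:
drive_tool(steps=[0, 0, 0, 0, 0, 0.002, 0, 0, 0, 0, 0, 0, 0.001, 0, 0, 0, 0, 0, 0, 0.001, 0, 0, 0, 0, 0, 0, 0.001, 0, 0, 0, 0, 0, 0, 0.001, 0, 0, 0, 0, 0, 0, 0, 0])

```text
time_s: 3.12
tcp_pos: [0.5499, 0.0045, 0.1234]
ee_rot: [[0.136, -0.991, 0.001], [-0.991, -0.136, -0.0], [0.0, -0.001, -1.0]]
wrist_force: [-2.5, 1.3, 4.5]
gripper_width: 0.005
gripper_force: 2.2
```

Request:
drive_tool(steps=[0, 0, 0, 0, 0, -0.02, 0, 0, 0, 0, 0, 0, -0.03, 0, 0, 0, 0, 0, 0, -0.03, 0, 0, 0, 0, 0, 0, 0, 0])

```text
time_s: 3.45
tcp_pos: [0.5533, 0.0047, 0.2091]
ee_rot: [[0.137, -0.991, 0.013], [-0.991, -0.137, 0.001], [0.001, -0.013, -1.0]]
wrist_force: [1.5, 1.5, 1.6]
gripper_width: 0.007
gripper_force: 0.0
```

```bash
python3 plan.py .386 -.2895 .175 -102 9
```

```text
at [0.5533 0.0047 0.2091] th -82.13 F [1.5 1.5 1.6] t 3.45
total turn [-0.0128  0.0017  0.3467] shift world [-0.1673 -0.2942 -0.0341]
-0.001, 0.000, 0.039, 0.030, 0.023, 0.004
-0.001, 0.000, 0.039, 0.031, 0.022, 0.004
-0.001, 0.000, 0.039, 0.032, 0.021, 0.004
-0.001, 0.000, 0.039, 0.032, 0.019, 0.004
-0.001, 0.000, 0.039, 0.033, 0.018, 0.004
-0.001, 0.000, 0.039, 0.034, 0.017, 0.004
-0.001, 0.000, 0.039, 0.034, 0.015, 0.004
-0.001, 0.000, 0.039, 0.035, 0.014, 0.004
-0.001, 0.000, 0.039, 0.035, 0.013, 0.004
```

Request:
drive_tool(steps=[0, 0, 0.039, 0.03, 0.023, 0, 0, 0, 0, 0.039, 0.031, 0.022, 0, 0, 0, 0, 0.039, 0.032, 0.021, 0, 0.5, 0, 0, 0.039, 0.032, 0.019, 0.004, 0.6, 0, 0, 0.039, 0.033, 0.018, 0.006, 0.6, 0, 0, 0.039, 0.034, 0.017, 0.006, 0.6, 0, 0, 0.039, 0.034, 0.015, 0.006, 0.6, 0, 0, 0.039, 0.035, 0.014, 0.006, 0.6, 0, 0, 0.039, 0.035, 0.013, 0.006, 0.6, 0, 0, 0, 0, 0, 0, 0.6])

```text
time_s: 4.28
tcp_pos: [0.3772, -0.293, 0.1671]
ee_rot: [[-0.221, -0.975, -0.003], [-0.975, 0.221, 0.001], [-0.0, 0.003, -1.0]]
wrist_force: [0.1, 0.1, -0.5]
gripper_width: 0.526
gripper_force: 0.0
```

```bash
python3 plan.py .386 -.2895 .175 -102 1;python3 - <<'E'
from h import *
t=r.capture('top');s=r.capture('side')
cv2.imwrite('pics/m4.png',np.vstack([np.hstack([crop(s,260,170,80,60),crop(t,220,140,80,60)]),np.hstack([crop(s,300,255,80,60),crop(t,320,200,80,60)])]))
E
```

```text
at [ 0.3772 -0.293   0.1671] th -102.8 F [ 0.1  0.1 -0.5] t 4.2833
total turn [ 0.0032  0.0003 -0.0139] shift world [0.0088 0.0035 0.0079]
0.003, 0.000, -0.014, -0.005, -0.008, -0.008
```

View pics/m4.png

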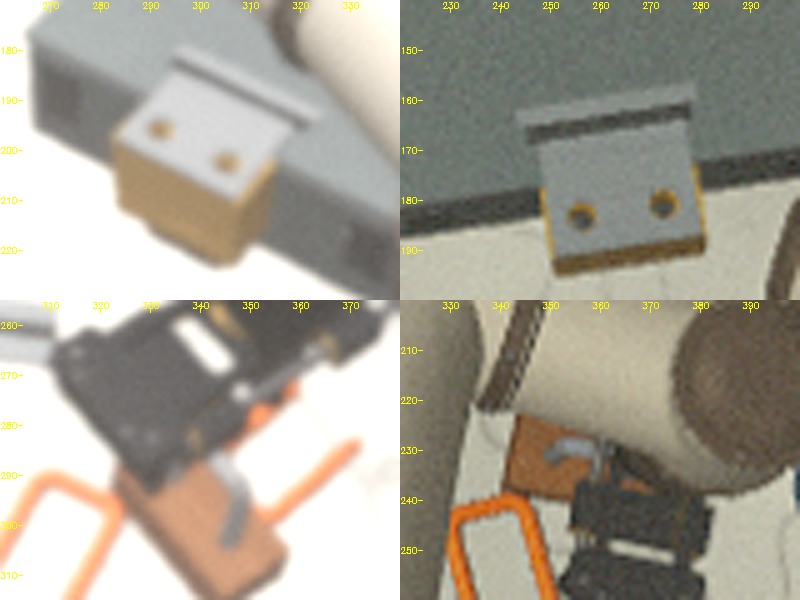

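Strap is flat, with brass holes visible through it at top (256,183) and (272.5,181). The orange U seems to be in a different place than at the start, so I'll check the wider view.

```bash
python3 - <<'E'
from h import *
t=r.capture('top');s=r.capture('side')
t0=cv2.imread('pics/top0.png');s0=cv2.imread('pics/side0.png')
cv2.imwrite('pics/m5.png',np.vstack([np.hstack([crop(s0,270,230,160,120),crop(s,270,230,160,120)]),np.hstack([crop(t0,300,170,160,120),crop(t,300,170,160,120)])]))
E
```

```text
(no output)
```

View pics/m5.png

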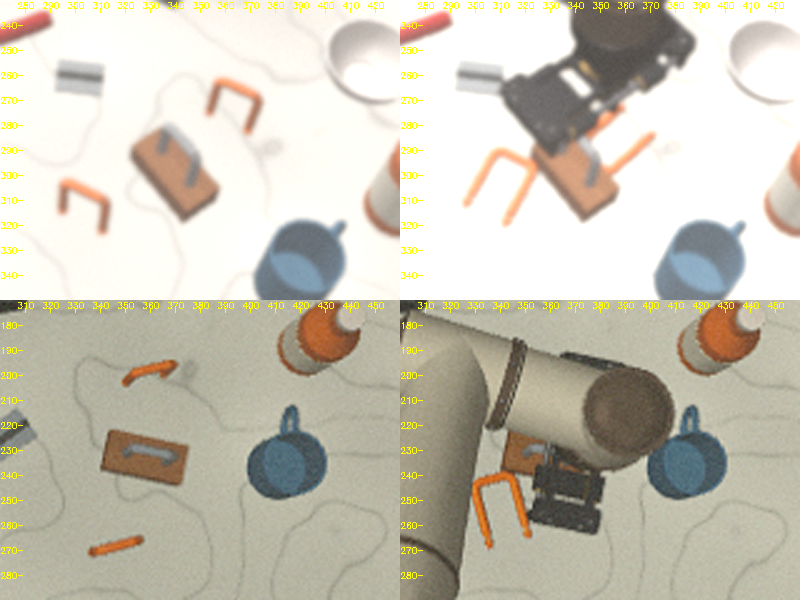

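The two orange loops that stood unsupported have toppled on their own; the gripper never came below z 0.165 near them. The wide shackle is unmoved. Centring above it and descending.

Request:
drive_tool(steps=[0, 0, -0.007, -0.003, -0.004, 0, 0.6, 0, 0, -0.007, -0.003, -0.004, 0, 0.6, 0, 0, 0, 0, 0, 0.01, 0.6, 0, 0, 0, 0, 0, 0.01, 0.6, 0, 0, 0, 0, 0, 0, 0.6])

```text
time_s: 4.9
tcp_pos: [0.3902, -0.2841, 0.1471]
ee_rot: [[-0.198, -0.98, -0.003], [-0.98, 0.198, 0.001], [-0.001, 0.003, -1.0]]
wrist_force: [-0.3, 0.1, 0.4]
gripper_width: 0.601
gripper_force: 0.0
```

```bash
python3 plan.py .386 -.289 .096 -101.9 4
```

```text
at [ 0.3902 -0.2841  0.1471] th -101.39 F [-0.3  0.1  0.4] t 4.9
total turn [0.0029 0.0009 0.0089] shift world [-0.0042 -0.0049 -0.0511]
0.001, 0.000, 0.002, 0.001, 0.001, 0.013
0.001, 0.000, 0.002, 0.001, 0.001, 0.013
0.001, 0.000, 0.002, 0.001, 0.001, 0.013
0.001, 0.000, 0.002, 0.001, 0.001, 0.013
```

Request:
drive_tool(steps=[0, 0, 0.008, 0.003, 0.002, 0.01, 0.6, 0, 0, 0, 0.003, 0.001, 0.01, 0.6, 0, 0, 0, 0, 0, 0.01, 0.6, 0, 0, 0, 0, 0, 0.01, 0.6, 0, 0, 0, 0, 0, 0.005, 0.6, 0, 0, 0, 0, 0, 0, 0.6, 0, 0, 0, 0, 0, 0, 0.6])

```text
time_s: 5.48
tcp_pos: [0.3866, -0.2906, 0.1039]
ee_rot: [[-0.206, -0.978, 0.0], [-0.978, 0.206, -0.0], [0.0, -0.0, -1.0]]
wrist_force: [0.5, 0.1, -0.7]
gripper_width: 0.602
gripper_force: 0.0
```

```bash
python3 plan.py .386 -.289 .096 -101.9 1
```

```text
at [ 0.3866 -0.2906  0.1039] th -101.9 F [ 0.5  0.1 -0.7] t 5.4833
total turn [-0.0003 -0.0003 -0.0001] shift world [-0.0006  0.0016 -0.0079]
tool shift total [-0.0015  0.0009  0.0079]
-0.000, -0.000, -0.000, -0.001, 0.001, 0.008
```

Request:
drive_tool(steps=[0, 0, 0, -0.0015, 0, 0.008, 0.6, 0, 0, 0, 0, 0, 0, 0.2, 0, 0, 0, 0, 0, 0, 0.1, 0, 0, 0, 0, 0, 0, 0, 0, 0, 0, 0, 0, 0, 0, 0, 0, 0, 0, 0, 0, 0])

```text
time_s: 5.98
tcp_pos: [0.3864, -0.2895, 0.0958]
ee_rot: [[-0.208, -0.978, 0.0], [-0.978, 0.208, -0.0], [0.0, -0.0, -1.0]]
wrist_force: [-0.2, 0.3, -0.6]
gripper_width: 0.306
gripper_force: 0.0
```

Request:
drive_tool(steps=[0, 0, 0, 0, 0, 0, 0, 0, 0, 0, 0, 0, 0, 0, 0, 0, 0, 0, 0, 0, 0, 0, 0, 0, 0, 0, 0, 0, 0, 0, 0, 0, 0, 0, 0, 0, 0, 0, 0, 0, 0, 0])

```text
time_s: 6.48
tcp_pos: [0.3863, -0.2894, 0.0956]
ee_rot: [[-0.207, -0.978, 0.0], [-0.978, 0.207, -0.0], [0.0, -0.0, -1.0]]
wrist_force: [0.9, 0.3, 0.9]
gripper_width: 0.122
gripper_force: 29.9
```

Request:
drive_tool(steps=[0, 0, 0, 0, 0, -0.005, 0, 0, 0, 0, 0, 0, -0.01, 0, 0, 0, 0, 0, 0, -0.012, 0, 0, 0, 0, 0, 0, -0.015, 0, 0, 0, 0, 0, 0, -0.02, 0, 0, 0, 0, 0, 0, -0.025, 0, 0, 0, 0, 0, 0, -0.025, 0, 0, 0, 0, 0, 0, -0.02, 0, 0, 0, 0, 0, 0, 0, 0])

```text
time_s: 7.23
tcp_pos: [0.3882, -0.2904, 0.232]
ee_rot: [[-0.207, -0.978, 0.008], [-0.978, 0.207, -0.004], [0.002, -0.009, -1.0]]
wrist_force: [0.9, -0.5, -1.1]
gripper_width: 0.126
gripper_force: 30.0
```

```bash
python3 plan.py .536 -.0008 .225 -82.5 10
```

```text
at [ 0.3882 -0.2904  0.232 ] th -101.93 F [ 0.9 -0.5 -1.1] t 7.2333
total turn [-0.0082 -0.0037 -0.3391] shift world [ 0.1478  0.2896 -0.007 ]
-0.001, -0.000, -0.034, -0.031, -0.008, 0.001
-0.001, -0.000, -0.034, -0.031, -0.010, 0.001
-0.001, -0.000, -0.034, -0.031, -0.011, 0.001
-0.001, -0.000, -0.034, -0.030, -0.012, 0.001
-0.001, -0.000, -0.034, -0.030, -0.013, 0.001
-0.001, -0.000, -0.034, -0.030, -0.014, 0.001
-0.001, -0.000, -0.034, -0.029, -0.015, 0.001
-0.001, -0.000, -0.034, -0.029, -0.016, 0.001
-0.001, -0.000, -0.034, -0.028, -0.017, 0.001
-0.001, -0.000, -0.034, -0.027, -0.018, 0.001
```

Request:
drive_tool(steps=[0, 0, -0.034, -0.031, -0.008, 0, 0, 0, 0, -0.034, -0.031, -0.01, 0, 0, 0, 0, -0.034, -0.031, -0.011, 0, 0, 0, 0, -0.034, -0.03, -0.012, 0, 0, 0, 0, -0.034, -0.03, -0.013, 0, 0, 0, 0, -0.034, -0.03, -0.014, 0, 0, 0, 0, -0.034, -0.029, -0.015, 0, 0, 0, 0, -0.034, -0.029, -0.016, 0, 0, 0, 0, -0.034, -0.02, -0.011, 0, 0, 0, 0, -0.034, -0.015, -0.008, 0, 0])

```text
time_s: 8.07
tcp_pos: [0.5231, -0.019, 0.2261]
ee_rot: [[0.134, -0.991, -0.002], [-0.991, -0.134, 0.0], [-0.0, 0.002, -1.0]]
wrist_force: [-0.0, -0.3, -1.7]
gripper_width: 0.127
gripper_force: 30.0
```

Request:
drive_tool(steps=[0, 0, 0, -0.01, -0.008, 0, 0, 0, 0, 0, 0, 0, 0, 0, 0, 0, 0, 0, 0, 0, 0, 0, 0, 0, 0, 0, 0, 0])

```text
time_s: 8.4
tcp_pos: [0.5289, -0.0108, 0.227]
ee_rot: [[0.129, -0.992, -0.002], [-0.992, -0.129, -0.0], [0.0, 0.002, -1.0]]
wrist_force: [-0.2, 0.1, -1.2]
gripper_width: 0.125
gripper_force: 30.0
```

```bash
python3 plan.py .536 -.0008 .205 -82.5 1;python3 - <<'E'
from h import *
t=r.capture('top');s=r.capture('side')
cv2.imwrite('pics/m6.png',np.hstack([crop(s,250,140,80,60),crop(t,220,140,80,60)]))
E
```

```text
at [ 0.5289 -0.0108  0.227 ] th -82.57 F [-0.2  0.1 -1.2] t 8.4
total turn [ 0.0016 -0.0001 -0.0011] shift world [ 0.0071  0.01   -0.022 ]
0.002, -0.000, -0.001, -0.009, -0.008, 0.022
```

View pics/m6.png

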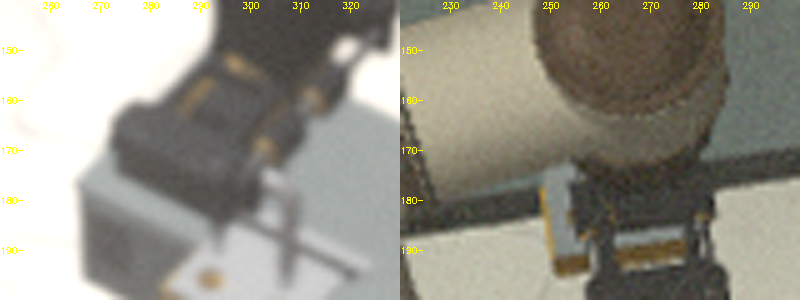

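Side view shows the right leg tip at about (307,197) and a left leg near (293,190). I'll compare with where they're predicted to be and centre over the lock.

```bash
python3 - <<'E'
from h import *
T=r.sense();p=np.array(T['tcp_pos']);R=np.array(T['ee_rot'])
print(proj('side',[p+R@[a,0,d] for d in(.084,0) for a in(-.025,.025)]).round(1).tolist())
s=r.capture('side');np.save('s.npy',s)
cv2.imwrite('pics/m7.png',crop(s,280,160,48,48,600,600))
E
```

```text
[[293.0, 190.1], [306.6, 197.1], [293.6, 170.9], [308.0, 177.9]]
```

Request:
drive_tool(steps=[0, 0, 0, -0.004, -0.004, 0.004, 0, 0, 0, 0, -0.004, -0.003, 0.006, 0, 0, 0, 0, -0.001, -0.001, 0.006, 0, 0, 0, 0, 0, 0, 0, 0, 0, 0, 0, 0, 0, 0, 0])

```text
time_s: 8.97
tcp_pos: [0.536, -0.0001, 0.2106]
ee_rot: [[0.131, -0.991, -0.002], [-0.991, -0.131, -0.001], [0.0, 0.002, -1.0]]
wrist_force: [0.1, -1.4, -1.3]
gripper_width: 0.121
gripper_force: 30.0
```

View pics/m7.png

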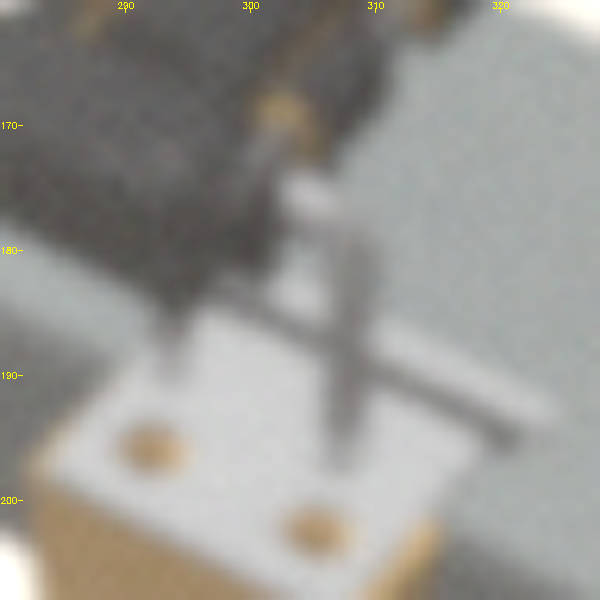

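```bash
python3 plan.py .536 -.0008 .19 -82.5 1
```

```text
at [ 5.360e-01 -1.000e-04  2.106e-01] th -82.48 F [ 0.1 -1.4 -1.3] t 8.9667
total turn [ 0.002  -0.0003  0.0003] shift world [ 0.     -0.0007 -0.0206]
0.002, -0.000, 0.000, 0.001, 0.000, 0.021
```

Predicted and seen leg tips agree within 1 px and the target is on centre. Lowering.

Request:
drive_tool(steps=[0, 0, 0, 0, 0, 0.006, 0, 0, 0, 0, 0, 0, 0.006, 0, 0, 0, 0, 0, 0, 0.005, 0, 0, 0, 0, 0, 0, 0.005, 0, 0, 0, 0, 0, 0, 0.004, 0, 0, 0, 0, 0, 0, 0.004, 0, 0, 0, 0, 0, 0, 0, 0])

```text
time_s: 9.55
tcp_pos: [0.5358, -0.0003, 0.1805]
ee_rot: [[0.13, -0.991, -0.002], [-0.991, -0.13, -0.0], [0.0, 0.002, -1.0]]
wrist_force: [-0.2, -1.0, -1.2]
gripper_width: 0.127
gripper_force: 30.0
```

Tips are in the holes with no contact force. Continuing in small steps.

Request:
drive_tool(steps=[0, 0, 0, 0, 0, 0.003, 0, 0, 0, 0, 0, 0, 0.003, 0, 0, 0, 0, 0, 0, 0.003, 0, 0, 0, 0, 0, 0, 0, 0])

```text
time_s: 9.88
tcp_pos: [0.536, -0.0002, 0.1719]
ee_rot: [[0.13, -0.991, -0.001], [-0.991, -0.13, -0.0], [-0.0, 0.001, -1.0]]
wrist_force: [0.4, 0.3, -2.1]
gripper_width: 0.126
gripper_force: 30.0
```

Request:
drive_tool(steps=[0, 0, 0, 0, 0, 0.002, 0, 0, 0, 0, 0, 0, 0.002, 0, 0, 0, 0, 0, 0, 0, 0])

```text
time_s: 10.13
tcp_pos: [0.5369, -0.0001, 0.169]
ee_rot: [[0.131, -0.991, 0.001], [-0.991, -0.131, -0.0], [0.0, -0.001, -1.0]]
wrist_force: [-0.7, -1.1, 2.8]
gripper_width: 0.124
gripper_force: 30.0
```

Request:
drive_tool(steps=[0, 0, 0, 0, 0, 0.002, 0, 0, 0, 0, 0, 0, 0.001, 0, 0, 0, 0, 0, 0, 0, 0])

```text
time_s: 10.38
tcp_pos: [0.5367, -0.0001, 0.1658]
ee_rot: [[0.131, -0.991, 0.001], [-0.991, -0.131, 0.0], [0.0, -0.001, -1.0]]
wrist_force: [0.1, 0.2, 2.3]
gripper_width: 0.127
gripper_force: 30.0
```

Request:
drive_tool(steps=[0, 0, 0, 0, 0, 0.002, 0, 0, 0, 0, 0, 0, 0.001, 0, 0, 0, 0, 0, 0, 0, 0])

```text
time_s: 10.63
tcp_pos: [0.5365, -0.0002, 0.1625]
ee_rot: [[0.131, -0.991, 0.0], [-0.991, -0.131, -0.0], [0.0, -0.0, -1.0]]
wrist_force: [0.9, -1.0, 3.6]
gripper_width: 0.125
gripper_force: 30.1
```

Request:
drive_tool(steps=[0, 0, 0, 0, 0, 0.002, 0, 0, 0, 0, 0, 0, 0.001, 0, 0, 0, 0, 0, 0, 0, 0])

```text
time_s: 10.88
tcp_pos: [0.5367, -0.0001, 0.1598]
ee_rot: [[0.131, -0.991, 0.001], [-0.991, -0.131, -0.0], [0.0, -0.001, -1.0]]
wrist_force: [0.4, -0.2, 5.1]
gripper_width: 0.127
gripper_force: 30.1
```

Request:
drive_tool(steps=[0, 0, 0, 0, 0, 0.001, 0, 0, 0, 0, 0, 0, 0.001, 0, 0, 0, 0, 0, 0, 0, 0])

```text
time_s: 11.13
tcp_pos: [0.5369, -0.0001, 0.1582]
ee_rot: [[0.131, -0.991, 0.002], [-0.991, -0.131, -0.0], [0.0, -0.002, -1.0]]
wrist_force: [-0.2, -0.8, 5.7]
gripper_width: 0.125
gripper_force: 30.1
```

Request:
drive_tool(steps=[0, 0, 0, 0, 0, 0.001, 0, 0, 0, 0, 0, 0, 0.001, 0, 0, 0, 0, 0, 0, 0, 0])

```text
time_s: 11.38
tcp_pos: [0.5372, -0.0001, 0.1567]
ee_rot: [[0.131, -0.991, 0.002], [-0.991, -0.131, -0.0], [0.0, -0.002, -1.0]]
wrist_force: [-0.3, -0.2, 8.2]
gripper_width: 0.128
gripper_force: 30.1
```

Request:
drive_tool(steps=[0, 0, 0, 0, 0, 0.001, 0, 0, 0, 0, 0, 0, 0.001, 0, 0, 0, 0, 0, 0, 0, 0])

```text
time_s: 11.63
tcp_pos: [0.5369, -0.0001, 0.1541]
ee_rot: [[0.131, -0.991, 0.002], [-0.991, -0.131, 0.0], [0.0, -0.002, -1.0]]
wrist_force: [-0.3, 0.1, 6.0]
gripper_width: 0.127
gripper_force: 30.0
```

Request:
drive_tool(steps=[0, 0, 0, 0, 0, 0.001, 0, 0, 0, 0, 0, 0, 0.001, 0, 0, 0, 0, 0, 0, 0, 0])

```text
time_s: 11.88
tcp_pos: [0.5368, -0.0001, 0.152]
ee_rot: [[0.131, -0.991, 0.001], [-0.991, -0.131, 0.0], [0.0, -0.001, -1.0]]
wrist_force: [-0.5, -0.6, 5.0]
gripper_width: 0.129
gripper_force: 30.0
```

Request:
drive_tool(steps=[0, 0, 0, 0, 0, 0.001, 0, 0, 0, 0, 0, 0, 0, 0])

```text
time_s: 12.05
tcp_pos: [0.5366, -0.0001, 0.1508]
ee_rot: [[0.131, -0.991, 0.001], [-0.991, -0.131, 0.0], [0.0, -0.001, -1.0]]
wrist_force: [-0.4, -0.1, 4.5]
gripper_width: 0.124
gripper_force: 30.0
```

Request:
drive_tool(steps=[0, 0, 0, 0, 0, 0.001, 0, 0, 0, 0, 0, 0, 0, 0])

```text
time_s: 12.22
tcp_pos: [0.5366, -0.0002, 0.1497]
ee_rot: [[0.131, -0.991, 0.001], [-0.991, -0.131, -0.0], [0.0, -0.001, -1.0]]
wrist_force: [0.9, 0.7, 5.3]
gripper_width: 0.129
gripper_force: 30.0
```

Request:
drive_tool(steps=[0, 0, 0, 0, 0, 0.001, 0, 0, 0, 0, 0, 0, 0, 0])

```text
time_s: 12.38
tcp_pos: [0.5372, -0.0001, 0.1496]
ee_rot: [[0.131, -0.991, 0.002], [-0.991, -0.131, -0.0], [0.0, -0.002, -1.0]]
wrist_force: [-0.9, 0.2, 8.6]
gripper_width: 0.125
gripper_force: 30.1
```

Request:
drive_tool(steps=[0, 0, 0, 0, 0, 0.001, 0, 0, 0, 0, 0, 0, 0, 0])

```text
time_s: 12.55
tcp_pos: [0.5378, -0.0, 0.1495]
ee_rot: [[0.132, -0.991, 0.004], [-0.991, -0.132, -0.0], [0.001, -0.004, -1.0]]
wrist_force: [0.1, 0.1, 11.0]
gripper_width: 0.126
gripper_force: 30.1
```

Request:
drive_tool(steps=[0, 0, 0, 0, 0, 0.001, 0, 0, 0, 0, 0, 0, 0, 0])

```text
time_s: 12.72
tcp_pos: [0.5383, 0.0, 0.1494]
ee_rot: [[0.132, -0.991, 0.005], [-0.991, -0.132, -0.0], [0.001, -0.005, -1.0]]
wrist_force: [-2.6, 0.6, 14.6]
gripper_width: 0.123
gripper_force: 30.1
```

The profile matches: dip at about .156, second dip at about .151, hard stop at .1495. Easing off to see if it holds.

Request:
drive_tool(steps=[0, 0, 0, 0, 0, -0.002, 0, 0, 0, 0, 0, 0, -0.002, 0, 0, 0, 0, 0, 0, -0.002, 0, 0, 0, 0, 0, 0, 0, 0])

```text
time_s: 13.05
tcp_pos: [0.5355, -0.0002, 0.1513]
ee_rot: [[0.13, -0.992, -0.002], [-0.992, -0.13, 0.0], [-0.0, 0.002, -1.0]]
wrist_force: [-0.0, 0.2, -2.1]
gripper_width: 0.126
gripper_force: 30.0
```

Request:
drive_tool(steps=[0, 0, 0, 0, 0, -0.001, 0, 0, 0, 0, 0, 0, 0, 0])

```text
time_s: 13.22
tcp_pos: [0.5352, -0.0003, 0.1516]
ee_rot: [[0.13, -0.992, -0.004], [-0.992, -0.13, -0.0], [-0.0, 0.004, -1.0]]
wrist_force: [1.4, -0.1, -8.2]
gripper_width: 0.128
gripper_force: 30.0
```

It holds against an 8 N pull, so it's latched. Relaxing, then releasing.

Request:
drive_tool(steps=[0, 0, 0, 0, 0, 0.0015, 0, 0, 0, 0, 0, 0, 0, 0.4, 0, 0, 0, 0, 0, 0, 0.5, 0, 0, 0, 0, 0, 0, 0.5, 0, 0, 0, 0, 0, 0, 0.5, 0, 0, 0, 0, 0, -0.01, 0.5, 0, 0, 0, 0, 0, -0.02, 0.5, 0, 0, 0, 0, 0, -0.03, 0.5, 0, 0, 0, 0, 0, -0.04, 0.5, 0, 0, 0, 0, 0, -0.04, 0.5])

```text
time_s: 14.05
tcp_pos: [0.5357, -0.0004, 0.2942]
ee_rot: [[0.131, -0.991, -0.001], [-0.991, -0.131, -0.001], [0.0, 0.001, -1.0]]
wrist_force: [1.6, 0.1, 0.1]
gripper_width: 0.497
gripper_force: 0.0
```

Request:
drive_tool(steps=[0, 0, 0, 0, 0.04, -0.02, 0.5, 0, 0, 0, 0, 0.04, 0, 0.5, 0, 0, 0, 0, 0.04, 0, 0.5, 0, 0, 0, 0, 0, 0, 0.5, 0, 0, 0, 0, 0, 0, 0.5])

```text
time_s: 14.47
tcp_pos: [0.4185, -0.016, 0.3125]
ee_rot: [[0.131, -0.991, 0.004], [-0.991, -0.131, 0.001], [-0.001, -0.004, -1.0]]
wrist_force: [0.6, -0.5, -0.2]
gripper_width: 0.498
gripper_force: 0.0
```

```bash
python3 - <<'E'
from h import *
t=r.capture('top');s=r.capture('side')
c=np.radians(7.5);M=np.array([.536,-.0008,.1])
for z in(.05,.07): print(z,[proj(n,[M+[-a*np.sin(c),a*np.cos(c),z] for a in(.025,-.025)]).round(1).tolist() for n in('side','top')])
cv2.imwrite('pics/m8.png',np.vstack([np.hstack([crop(s,260,160,80,60),crop(t,220,140,80,60)]),np.hstack([cv2.resize(s,(400,300)),cv2.resize(t,(400,300))])]))
E
```

```text
0.05 [[[292.1, 185.8], [305.6, 192.7]], [[256.1, 180.4], [273.0, 178.0]]]
0.07 [[[292.2, 181.4], [305.9, 188.3]], [[255.8, 179.1], [272.9, 176.6]]]
```

View pics/m8.png

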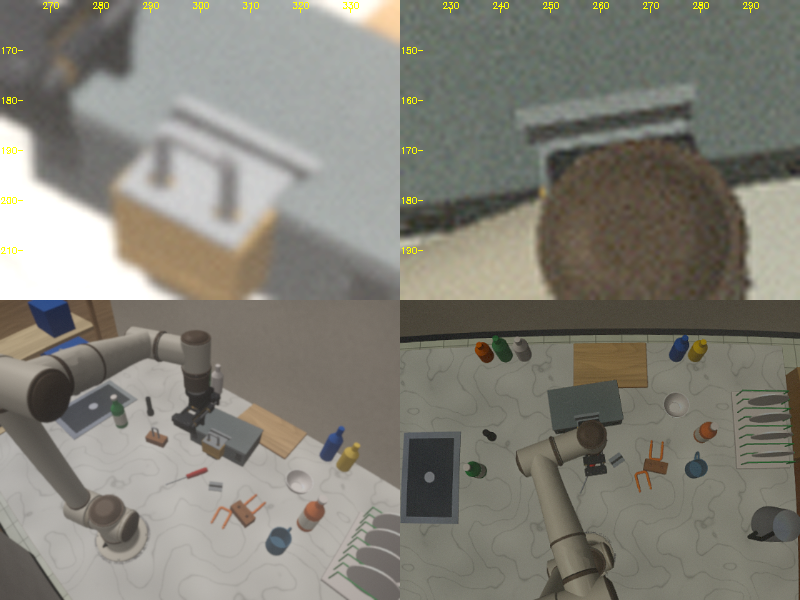

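The shackle sits low in the lock, with its crown from (292,187) to (306,191) in the side view. That matches the latched height of 50 mm. The strap is flat and everything listed is in place.

```bash
python3 -c "
from station import r
print(r.finish_job())"
```

```text
the job is handed in; nothing more can be done
None
```

The box is locked and handed in: strap folded flat, wide shackle latched (it held against an 8 N pull), highest press reading about 15 N, finished at about 14.5 s; the two unlisted orange loops toppled during the run, with the gripper passing well above them.

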